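Condition a brush cap and hold it ready over its bottle

ROBOT

A 6-joint arm with a two-finger parallel gripper is mounted at the origin on the work surface. World frame = base frame: x ahead of the robot, y to its left, z up, the work surface at z = 0. Lengths are in m, angles in rad, forces in N, time in s.
With the tool pointing down it reaches from about 0.3 to 1 m from the base axis. Payload 5.1 kg.
Tool frame: the origin (TCP) lies midway between the tips of the shut fingers; the grasp point (between the pads) lies 19 mm behind it; x points along the fingers, y is the direction in which the jaws open and shut, and the axes are right-handed (so a half turn about x gives the same grasp; the last joint's range is limited). The gripper opens to 95 mm and grips with 3 to 60 N. Pads are 20 mm wide; open, the fingers measure 119 mm over their backs; the gripper's body (75 mm by 180 mm) begins 59 mm behind the grasp point.
Start: joints at [1.032, 0.124, 1.65, -0, 1.367, -0.083], TCP at [0.286, 0.584, 0.215] pointing down, gripper open.
Joint ranges: [-2.61, 2.61], [-1.02, 2.33], [0.03, 2.71], [-1.35, 4.49], [0.32, 2.68], [-2.91, 2.91]. Speed limits (rad/s): [2.57, 2.57, 3.14, 3.14, 3.14, 3.14].

INTERFACE

Orientations are given as [roll, pitch, yaw] about the fixed x, y, z axes, in that order (R = Rz(yaw) Ry(pitch) Rx(roll)).
In Python, from workcell import state, eyes, job gives the robot as it stands.
- The arm moves only by the tool carry_out, never from a script. Its argument "motion" is a list of rows, each a list of 2 entries, a list of its own where there are three numbers: the shift along the tool's x, y, z in cm, then the turn about the tool's x in degrees. In form: [[[tx, ty, tz], yaw], ...]. A call has 1 to 5 rows; each row shifts and turns the commanded pose from where the row before left it, along the tool's axes as they then stand; what a row does not reach is not made up. A row lasts 1/8 s, in which the tool goes at most 62.5 mm and 10.7 degrees, less where a joint would pass 70% of its speed; a pose out of reach is approached as far as the arm can. A call with a gripper value outside its range is refused whole. "gripper" is the opening, from 0 (shut) to 1 (fully open), set as the call begins (left out, the last holds). The fingers move at their own pace and stop on an object; "grip_force" is the grip in N (left out, the last holds). Time passes only in rows, so rows that do not move let the fingers close. It gives the time, the measured TCP pose, the force and the opening at its end, in the units of the state.
- state(): the state, without advancing time (a new reading comes with each control period).
- eyes.camera(name): name is "side" or "top"; returns a dict with "frame" (384x512x3 uint8, blue, green, red), "camera_matrix" (3x3 intrinsics, pixels), "R" (3x3) and "t" (3): a world point X has camera coordinates R X + t. Camera axes: x right, y down, z forward; pixel columns grow to the right and rows downward; lengths in m; the calibration is good to about 2 mm. A picture is of the moment at which its call begins. There is no depth.
- job.hand_in(): hands the job in, once; it reports no verdict.
The state is a dict: "time": time; "qpos": joint angles; "qvel": joint speeds; "joint_efforts": joint torques, N m; "ee_pos": TCP position; "eef_rot": TCP orientation; "ft_force": force on the tool from outside, world axes, zero at the start; "torque": the same for the moment, N m; "finger_gap": finger opening in m.
Only numpy, scipy, OpenCV 4.12 (cv2) and the standard library are available. Lean on these libraries where they do the work, as an engineer would, in place of code of your own. Each camera call takes 0.05 s, during which the arm holds its last target. There are 200 camera calls.

TASK

Lift the brush cap out of the rack and stir the beads in the steel cup with its brush, low down among the beads a couple of full turns round the cup, so that loose hairs come off, keeping every bead in the cup. Then carry it over the top of the pair of red bins between the cup and the tray without knocking them and bring it over the one open bottle in the tray: finish with it held still, straight up and down and centred over the bottle's mouth, the tip of the brush about a centimetre above the mouth, never touching the bottle. Do not let go: the job ends with the gripper holding the brush cap there; leave the other bottles, the pick and the tape ring where they stand.

Things in the scene. Friction and masses are not known exactly. Their poses are not given: they have to be found in the camera images.
- brush: Brush cap: white ribbed screw cap 28 mm across, 34 mm tall, above a 7 mm stem with a pale round brush (10 mm thick, lowest 22 mm). 129 mm long, stiff, 40 g. Origin at the brush tip (lowest point), z along the stem to the cap, which spans z = 95 to 129 mm. Hangs upright through a rack hole, cap underside on the rack top, tip 20 mm above the table. Take it by the cap from above.
- brush_tip (a point): The lowest point of the brush (same point and axes as brush).
- brush_cap (a point): Centre of the cap, 112 mm above the tip and 17 mm above the cap's underside.
- rack: Fixed aluminium rack 80 x 150 x 115 mm (x, y, z): a 12 mm top plate on two end walls, with two 17 mm holes through the plate at y = -36 and +36 mm. Origin under its centre on the table. One hole holds the brush cap, the other the pick; which is which varies.
- pick: Bystander hanging in the rack's other hole: a steel spike with a slim wooden handle (24 mm flange, 19 mm grip, top 32 mm above the rack's plate). Origin 95 mm below the flange, on its axis.
- cup: Fixed straight-walled steel cup, open at the top: 76 mm outer diameter, 60 mm tall, 3 mm wall (inner diameter 70 mm), inner floor 5 mm above the table. Origin at the centre of its underside. Seven loose beads lie in one layer on its floor, their tops 23 mm above the table.
- bead0: One of seven equal white ceramic beads, 18 mm balls of 10 g, loose on the floor of the cup; origin at its centre.
- bead1: One of seven equal white ceramic beads, 18 mm balls of 10 g, loose on the floor of the cup; origin at its centre.
- bead2: One of seven equal white ceramic beads, 18 mm balls of 10 g, loose on the floor of the cup; origin at its centre.
- bead3: One of seven equal white ceramic beads, 18 mm balls of 10 g, loose on the floor of the cup; origin at its centre.
- bead4: One of seven equal white ceramic beads, 18 mm balls of 10 g, loose on the floor of the cup; origin at its centre.
- bead5: One of seven equal white ceramic beads, 18 mm balls of 10 g, loose on the floor of the cup; origin at its centre.
- bead6: One of seven equal white ceramic beads, 18 mm balls of 10 g, loose on the floor of the cup; origin at its centre.
- bins: Two open red parts bins side by side, fixed to the bench as one body between the cup and the tray: together 324 mm along x, 100 mm along y, 90 mm tall; nothing stands above their rims. Origin under their centre.
- tray: Fixed black tray 130 x 130 x 30 mm with four square pockets (centres at x, y = +-31 mm), 4 mm floor. Origin under its centre. A loose bottle stands in each pocket.
- bottle_open: The one open bottle: white, loose, 42 mm diameter, shoulder at 58 to 70 mm, neck 27 mm outer diameter, 90 mm tall, the mouth 22 mm wide and 18 mm deep with a dark bottom. 90 g. Origin at the centre of its underside, z up. It may stand in any of the tray's four pockets.
- mouth (a point): Centre of the open bottle's mouth, in the plane of its rim, 90 mm above the bottle's underside.
- bottle_a: Bystander: a white bottle of the same body, closed by a brush cap (28 mm diameter, 104 mm tall in all), loose in a pocket of the tray. Origin under its centre.
- bottle_b: Bystander: a white bottle of the same body, closed by a brush cap (28 mm diameter, 104 mm tall in all), loose in a pocket of the tray. Origin under its centre.
- bottle_c: Bystander: a white bottle of the same body, closed by a brush cap (28 mm diameter, 104 mm tall in all), loose in a pocket of the tray. Origin under its centre.
- tape: Bystander: loose empty cardboard tape ring lying flat, 90 mm outer diameter, 25 mm tall, beyond the cup. Origin under its centre.
Things that resemble listed ones, but are neither listed nor needed, are in the scene too. Several things look just like the tray: the one meant starts farthest to the robot's right.

How it is judged:
On the way, in this order (a step that is already met when the one before it is completed fails the run):
1. the brush cap is held in the gripper, lifted clear out of the rack (height (world z) of brush_tip above 0.117 m and contact force between brush and the fingers above 0.5 N), for 0.1 s.
2. stirring, low among the beads: the brush on the cup's +x side (z of brush_tip in the frame of cup below 0.019 m and horizontal distance between brush_tip and cup below 0.035 m and contact force between brush and the fingers above 0.5 N and x of brush_tip in the frame of cup above 0.009 m), for 0.05 s.
3. stirring: the brush comes round to a y side (z of brush_tip in the frame of cup below 0.019 m and horizontal distance between brush_tip and cup below 0.035 m and contact force between brush and the fingers above 0.5 N and x of brush_tip in the frame of cup between -0.007 and 0.007 m and (y of brush_tip in the frame of cup above 0.008 m or y of brush_tip in the frame of cup below -0.008 m)), for 0.05 s.
4. stirring: the brush on the cup's -x side (z of brush_tip in the frame of cup below 0.019 m and horizontal distance between brush_tip and cup below 0.035 m and contact force between brush and the fingers above 0.5 N and x of brush_tip in the frame of cup below -0.009 m), for 0.05 s.
5. stirring: the brush comes round to a y side (all of step 3), for 0.05 s.
6. stirring: the brush is back on the cup's +x side (all of step 2), for 0.05 s.
7. the held brush cap passes over the top of the red bins (contact force between brush and the fingers above 0.5 N and x of brush_tip in the frame of bins between -0.165 and 0.165 m and y of brush_tip in the frame of bins between -0.03 and 0.03 m and height (world z) of brush_tip above 0.09 m), for 0.05 s.
At the end, for the whole second after the job is handed in: Gripper holds the brush cap still, upright within 0.14 rad, tip 3-22 mm above the open mouth and within 7 mm of its axis, touching neither bottle nor tray; at least 3 beads displaced 5 mm, all in the cup; bottles within 12 mm (0.15 rad tilt), pick and tape within 15 mm of their starts (contact force between brush and the fingers above 0.5 N and horizontal distance between brush_tip and mouth below 0.007 m and z of brush_tip in the frame of mouth between 0.003 and 0.022 m and angle between brush's own z axis and vertical below 0.14 rad and linear speed of brush below 0.02 m/s and contact force between brush and bottle_open below 0.1 N and contact force between brush and tray below 0.1 N and distance of any of bead0, bead1, bead2 from where it was at the start of the episode above 0.005 m and distance of any of bead3, bead4 from where it was at the start of the episode above 0.005 m and distance of any of bead5, bead6 from where it was at the start of the episode above 0.005 m and horizontal distance between each of bead0, bead1, bead2, bead3, bead4, bead5, bead6 and cup below 0.036 m and height (world z) of each of bead0, bead1, bead2, bead3, bead4, bead5, bead6 below 0.06 m and distance of each of bottle_open, bottle_a, bottle_b, bottle_c from where it was at the start of the episode below 0.012 m and angle between each of bottle_open, bottle_a, bottle_b, bottle_c's own z axis and vertical below 0.15 rad and distance of each of pick, tape from where it was at the start of the episode below 0.015 m); the arm keeps its last pose, push and grip.
It fails at once if a bead leaves the cup (horizontal distance between any of bead0, bead1, bead2, bead3, bead4, bead5, bead6 and cup above 0.045 m).
It fails at once if the brush cap touches the open bottle (contact force between brush and bottle_open above 0.3 N).
It fails at once if the brush cap or the robot knocks the red bins (contact force between any of brush, the arm, the fingers and bins above 2 N).
It fails at once if a bottle, the pick or the tape ring is displaced (distance of any of bottle_open, bottle_a, bottle_b, bottle_c, pick, tape from where it was at the start of the episode above 0.03 m).
It also fails if it takes over 58 s, if anything falls off the work surface, if the arm or the gripper's body presses on something with over 40 N, if the wrist force passes 120 N, or if a joint passes its speed limit or range.

## Working session

There is one attempt and no reset: what is moved stays moved. The work goes in short steps, Python scripts to look and compute and a tool call to move; the robot and the scene stay as the last step left them, time stands still between calls to the robot, and variables do not carry over. Pictures are saved under pics/ and viewed, about 8 in all and at most 12, crops included, and the job is handed in when it is done.

Besides the shell and the picture viewer there is one more tool, called after "Call:" by a JSON object that holds its "name" and its "arguments", one argument or row to a line. carry_out: Moves the arm, as the interface text tells. Its arguments: {"type":"object","properties":{"motion":{"type":"array","items":{"type":"array"}},"gripper":{"type":"number"},"grip_force":{"type":"number"}},"required":["motion"]}

```bash
mkdir -p pics; ls; cat > h.py <<'E'
from workcell import state, eyes, job
import numpy as np, cv2
def cam(n):
    c=eyes.camera(n); return c
def ray(c,u,v,z):
    K=np.array(c["camera_matrix"]);R=np.array(c["R"]);t=np.array(c["t"]).ravel()
    o=-R.T@t; d=R.T@np.linalg.inv(K)@np.array([u,v,1.]); s=(z-o[2])/d[2]; return o+s*d
def proj(c,X):
    K=np.array(c["camera_matrix"]);p=K@(np.array(c["R"])@np.array(X,float)+np.array(c["t"]).ravel()); return p[:2]/p[2]
E
python3 - <<'E'
from h import *
for n in("top","side"):
    c=cam(n); cv2.imwrite(f"pics/{n}0.png",cv2.resize(c["frame"],(800,600),interpolation=cv2.INTER_CUBIC))
    np.save(f"{n}0.npy",c,allow_pickle=True)
    R=np.array(c["R"]);print(n,-R.T@np.array(c["t"]).ravel(),R.round(3).tolist(),np.array(c["camera_matrix"]).tolist())
print(state())
E
```

```text
pics
top [ 0.46076377 -0.00189568  1.03244606] [[-0.001, -1.0, -0.018], [-0.999, 0.002, -0.04], [0.04, 0.018, -0.999]] [[354.57606704520924, 0.0, 254.15080586588357], [0.0, 354.57606704520924, 204.15253039950946], [0.0, 0.0, 1.0]]
side [0.47981949 0.79053724 0.64853393] [[-1.0, -0.023, -0.018], [0.002, 0.579, -0.816], [0.029, -0.815, -0.578]] [[430.4818732903693, 0.0, 260.6638141581767], [0.0, 430.4818732903693, 191.84737839433825], [0.0, 0.0, 1.0]]
{'time': 0.1, 'qpos': array([ 1.03236811e+00,  1.24413169e-01,  1.65152426e+00,  6.00824058e-06,
        1.36749058e+00, -8.25870437e-02]), 'qvel': array([-4.67714817e-05, -1.11256917e-03, -4.60224331e-03,  9.73413098e-04,
       -1.60822329e-03,  4.31936268e-04]), 'joint_efforts': array([ 2.35996713e-04, -4.18882763e+01, -3.61095750e+01,  7.75979832e-02,
        4.62184672e-02, -6.44130296e-05]), 'ee_pos': array([0.28586349, 0.58312691, 0.21353505]), 'eef_rot': array([-1.65658834,  1.56896096, -2.11243072]), 'ft_force': array([ 0.27056335,  0.43560335, -0.02939231]), 'torque': array([ 0.01072021, -0.01966493, -0.01752505]), 'finger_gap': 0.09519730399306495}
```

View pics/top0.png

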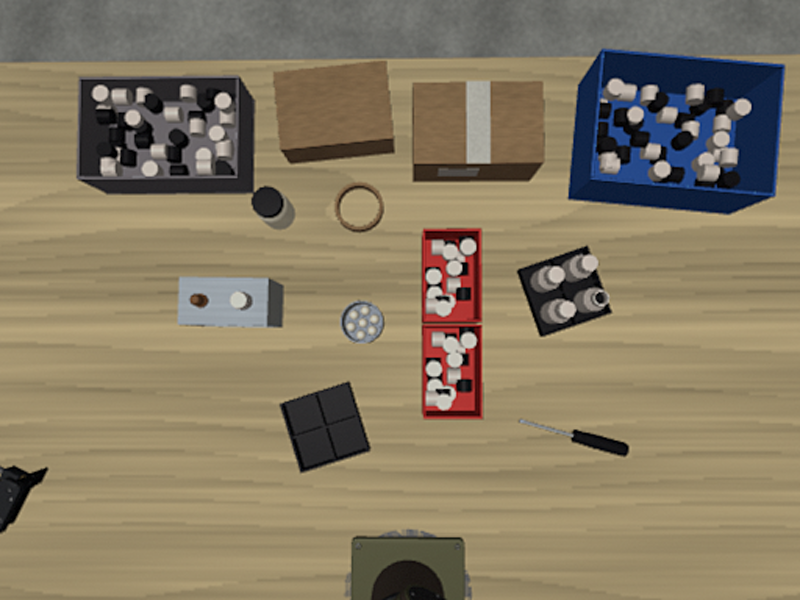

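View pics/side0.png

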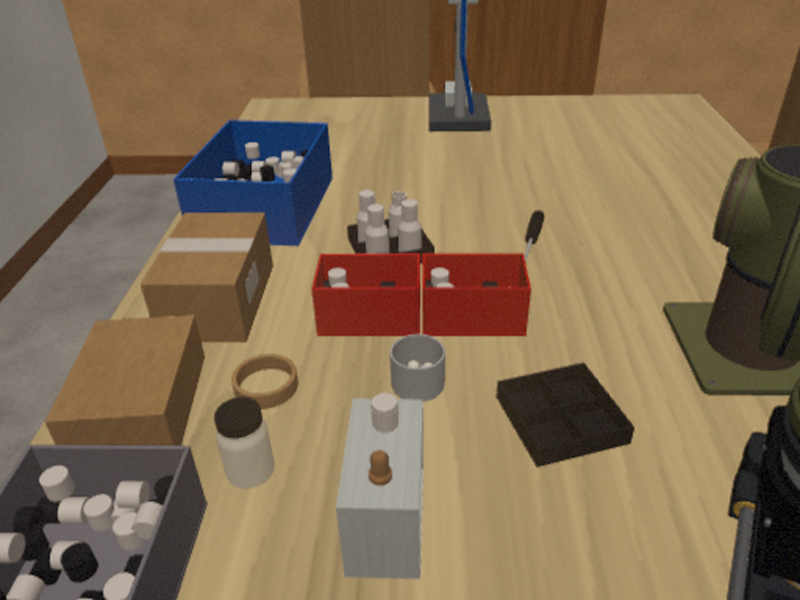

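The top view shows the cap at (240,299), the pick at (199,299), the cup at (363,322), the bins at (452,323) and the open bottle at (599,297). All are in 800x600 pixels. I'll zoom in for precise centres.

```bash
python3 - <<'E'
from h import *
t=np.load("top0.npy",allow_pickle=True).item()["frame"]; s=np.load("side0.npy",allow_pickle=True).item()["frame"]
def crop(f,x,y,w,h,k): return cv2.resize(f[y:y+h,x:x+w],None,fx=k,fy=k,interpolation=cv2.INTER_CUBIC)
a=np.hstack([crop(t,110,170,80,60,5),crop(t,205,180,80,60,5)][:1]+[crop(t,205,180,80,60,5)])
b=np.hstack([crop(t,325,155,80,60,5),crop(s,210,210,80,60,5)])
im=np.vstack([a,b])
for x in range(0,800,50): cv2.line(im,(x,0),(x,5),(0,255,255),1);cv2.line(im,(x,300),(x,305),(0,255,255),1)
for y in range(0,600,50): cv2.line(im,(0,y),(5,y),(0,255,255),1);cv2.line(im,(400,y),(405,y),(0,255,255),1)
cv2.imwrite("pics/crop1.png",im)
E
```

```text
(no output)
```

View pics/crop1.png

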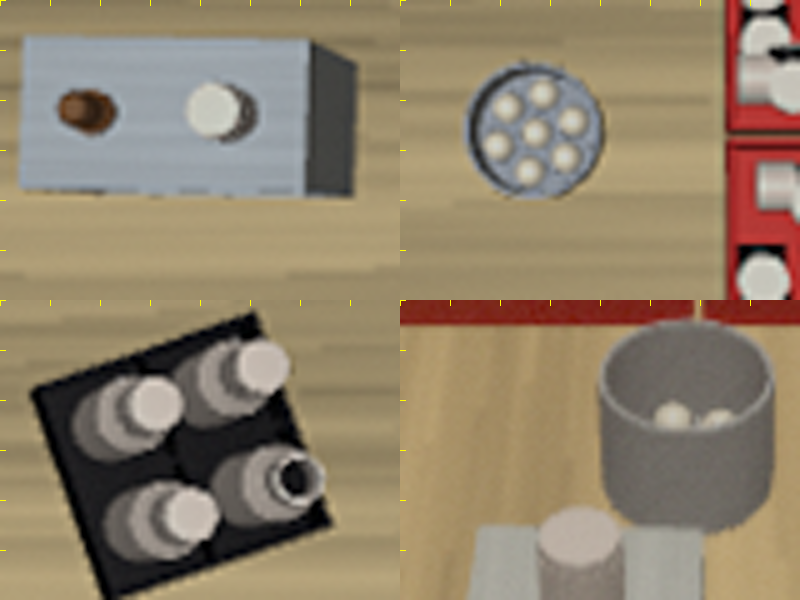

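```bash
python3 - <<'E'
from h import *
c=np.load("top0.npy",allow_pickle=True).item(); s=np.load("side0.npy",allow_pickle=True).item()
def P(n,ox,oy,cx,cy,z):
    u=ox+(cx+.5)/5-.5; v=oy+(cy+.5)/5-.5; X=ray(c,u,v,z); print(n,X.round(4)); return X
cap=P("cap",110,170,213,110,.149)
for q in [(23,37),(308,40),(305,195),(20,188)]: P("rack",110,170,*q,.115)
P("rack mid",110,170,164,115,.115)
P("pick",110,170,73,107,.147)
cup=P("cup",205,180,135,130.5,.06)
P("bead",205,180,135,132,.014)
m=P("mouth",325,155,299,178,.094)
tc=[P("tray",325,155,a,b-300,.03) for a,b in [(255,312),(35,392),(107,600),(333,522)]]
print(np.mean(tc,0))
for q in [(423,229),(481,229),(481,418),(423,418)]: print("bins",ray(c,q[0]*.64,q[1]*.64,.09).round(4))
# side checks
def S(n,cx,cy,z):
    u=210+(cx+.5)/5-.5; v=210+(cy+.5)/5-.5; print("side",n,ray(s,u,v,z).round(4))
S("cap",579-400,536-300,.149); S("cup",687-400,376-300,.06)
print("side mouth px800", (proj(s,m)/.64).round(1))
E
```

```text
cap [0.528  0.2702 0.149 ]
rack [0.5691 0.3811 0.115 ]
rack [0.5671 0.2313 0.115 ]
rack [0.4862 0.2321 0.115 ]
rack [0.49   0.3815 0.115 ]
rack mid [0.528  0.3064 0.115 ]
pick [0.5298 0.3418 0.147 ]
cup [0.4954 0.0779 0.06  ]
bead [0.4962 0.0816 0.014 ]
mouth [ 0.5345 -0.3281  0.094 ]
tray [ 0.6337 -0.3271  0.03  ]
tray [ 0.5886 -0.2027  0.03  ]
tray [ 0.471 -0.242  0.03 ]
tray [ 0.5147 -0.369   0.03  ]
[ 0.55198664 -0.28519416  0.03      ]
bins [ 0.6525 -0.0291  0.09  ]
bins [ 0.6521 -0.1282  0.09  ]
bins [ 0.3311 -0.126   0.09  ]
bins [ 0.3309 -0.0283  0.09  ]
side cap [0.5261 0.272  0.149 ]
side cup [0.4932 0.0822 0.06  ]
side mouth px800 [396.9 193.6]
```

```bash
cat >> h.py <<'E'
from scipy.spatial.transform import Rotation as Ro
def tool():
    s=state(); return s, Ro.from_euler('xyz',s['eef_rot']).as_matrix()
def togo(target):
    s,R=tool(); d=R.T@(np.array(target)-s['ee_pos'])*100
    print("t",round(s['time'],2),"ee",s['ee_pos'].round(4),"gap",round(s['finger_gap'],4),"F",s['ft_force'].round(2)); print("R",R.round(3).tolist()); print("shift cm tool",d.round(2))
E
python3 -c "
from h import *
togo([.528,.2705,.24])
c=np.load('top0.npy',allow_pickle=True).item()
for q in [(543-400,95),(572-400,121),(565-400,157),(529-400,171),(497-400,145),(508-400,107),(535-400,132)]:
    X=ray(c,205+(q[0]+.5)/5-.5,180+(q[1]+.5)/5-.5,.014); d=X[:2]-[.495,.080]; print(X[:2].round(4),(d*1000).round(1),np.hypot(*d).round(4),np.degrees(np.arctan2(d[1],d[0])).round())
"
```

```text
t 0.1 ee [0.2859 0.5831 0.2135] gap 0.0952 F [ 0.27  0.44 -0.03]
R [[-0.001, 0.44, 0.898], [-0.002, 0.898, -0.44], [-1.0, -0.002, -0.0]]
shift cm tool [ -2.62 -17.42  35.5 ]
[0.5175 0.0771] [22.5 -2.9] 0.0227 -7.0
[0.5025 0.0603] [  7.5 -19.7] 0.0211 -69.0
[0.4818 0.0643] [-13.2 -15.7] 0.0205 -130.0
[0.4738 0.0851] [-21.2   5.1] 0.0218 167.0
[0.4887 0.1035] [-6.3 23.5] 0.0243 105.0
[0.5106 0.0972] [15.6 17.2] 0.0233 48.0
[0.4962 0.0816] [1.2 1.6] 0.002 54.0
```

Call:
{"name": "carry_out", "arguments": {
  "motion": [
    [[-1, 0, 0], 10.7],
    [[-1, 0, 0], 10.7],
    [[0, 0, 0], 10.7],
    [[0, 0, 0], 10.7],
    [[0, 0, 0], 10.7]
  ],
  "gripper": 0.6,
  "grip_force": 30
}}

```text
time: 0.72
ee_pos: [0.2859, 0.5833, 0.2339]
eef_rot: [-0.712, 1.57, -2.108]
ft_force: [-0.1, 0.5, 0.4]
finger_gap: 0.0578
```

Call:
{"name": "carry_out", "arguments": {
  "motion": [
    [[0, 0, 0], 10.4],
    [[0, 0, 0], 0],
    [[0, 0, 0], 0]
  ]
}}

```text
time: 1.1
ee_pos: [0.286, 0.5835, 0.2343]
eef_rot: [-0.576, 1.57, -2.145]
ft_force: [-0.3, -0.1, -0.0]
finger_gap: 0.0574
```

```bash
python3 -c "
from h import *
togo([.528,.2705,.24])"
```

```text
t 1.1 ee [0.286  0.5835 0.2343] gap 0.0574 F [-0.29 -0.14 -0.02]
R [[-0.0, 1.0, 0.002], [-0.001, 0.002, -1.0], [-1.0, -0.0, 0.001]]
shift cm tool [-0.57 24.12 31.35]
```

Axes are now tool x = down, y = +x world, z = −y world.

Call:
{"name": "carry_out", "arguments": {
  "motion": [
    [[-0.2, 3.5, 4.5], 0],
    [[-0.2, 3.5, 4.5], 0],
    [[-0.2, 3.5, 4.5], 0],
    [[0, 3.5, 4.5], 0],
    [[0, 3.5, 4.5], 0]
  ]
}}

```text
time: 1.72
ee_pos: [0.462, 0.357, 0.2408]
eef_rot: [2.089, 1.57, 0.52]
ft_force: [-0.4, -0.2, 1.2]
finger_gap: 0.0573
```

Call:
{"name": "carry_out", "arguments": {
  "motion": [
    [[0, 3.5, 4.5], 0],
    [[0, 3.1, 4.35], 0],
    [[0, 0, 0], 0],
    [[0, 0, 0], 0]
  ]
}}

```text
time: 2.22
ee_pos: [0.5268, 0.2703, 0.2405]
eef_rot: [-2.208, 1.57, 2.505]
ft_force: [0.4, -0.4, 0.5]
finger_gap: 0.0567
```

```bash
python3 - <<'E'
from h import *
togo([.528,.2705,.123])
f=[]
for n,b in(("top",(120,165,100,75)),("side",(200,160,100,150))):
    c=cam(n);x,y,w,h=b;f.append(cv2.resize(c["frame"][y:y+h,x:x+w],(400,400*h//w),interpolation=cv2.INTER_CUBIC))
f[0]=cv2.copyMakeBorder(f[0],0,300,0,0,cv2.BORDER_CONSTANT)
cv2.imwrite("pics/pre.png",np.hstack(f))
E
```

```text
t 2.23 ee [0.5268 0.2703 0.2405] gap 0.0567 F [ 0.44 -0.42  0.52]
R [[-0.0, 1.0, 0.0], [0.0, 0.0, -1.0], [-1.0, -0.0, -0.0]]
shift cm tool [11.75  0.12 -0.02]
```

View pics/pre.png

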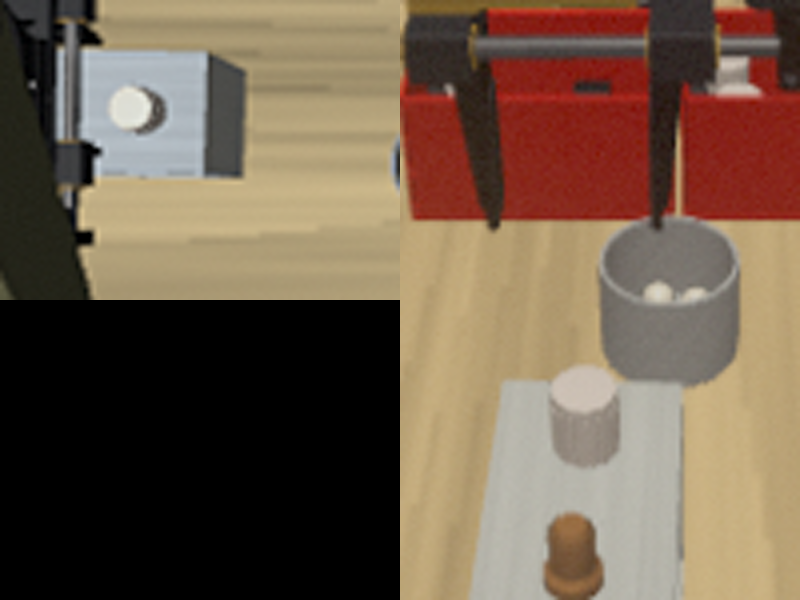

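The fingers straddle the cap in the side view: tips at crop (494,225) and (657,228), cap top at (585,390). I'll check this against the projected TCP.

```bash
python3 - <<'E'
from h import *
s=np.load("side0.npy",allow_pickle=True).item(); c=np.load("top0.npy",allow_pickle=True).item()
print((proj(s,state()['ee_pos'])-[200,160])*4+[400,0], (proj(c,state()['ee_pos'])-[120,165])*4)
print((proj(s,[.528,.2705,.149])-[200,160])*4+[400,0])
E
```

```text
[571.76514394 211.52921503] [77.57518217 97.04269656]
[577.18621125 384.57038811]
```

Call:
{"name": "carry_out", "arguments": {
  "motion": [
    [[3, 0, 0], 0],
    [[3, 0.1, 0], 0],
    [[1.5, 0, 0], 0],
    [[0, 0, 0], 0]
  ]
}}

```text
time: 2.82
ee_pos: [0.5269, 0.2705, 0.1644]
eef_rot: [-1.203, 1.568, -2.773]
ft_force: [0.3, -0.2, 0.7]
finger_gap: 0.0568
```

Call:
{"name": "carry_out", "arguments": {
  "motion": [
    [[2, 0, 0], 0],
    [[1.5, 0, 0], 0],
    [[0.6, 0, 0], 0],
    [[0, 0, 0], 0]
  ]
}}

```text
time: 3.32
ee_pos: [0.5277, 0.2698, 0.1239]
eef_rot: [-1.186, 1.569, -2.757]
ft_force: [0.5, 0.0, -0.1]
finger_gap: 0.0567
```

Call:
{"name": "carry_out", "arguments": {
  "motion": [
    [[0, 0, 0], 0],
    [[0, 0, 0], 0],
    [[0, 0, 0], 0],
    [[0, 0, 0], 0],
    [[0, 0, 0], 0]
  ],
  "gripper": 0.0,
  "grip_force": 30
}}

```text
time: 3.95
ee_pos: [0.5282, 0.2701, 0.125]
eef_rot: [1.943, 1.57, 0.372]
ft_force: [-0.2, -0.2, 2.5]
finger_gap: 0.0276
```

Call:
{"name": "carry_out", "arguments": {
  "motion": [
    [[-2, 0, 0], 0],
    [[-4, 0, 0], 0],
    [[-4, 0, 0], 0],
    [[-4, 0, 0], 0],
    [[0, 0, 0], 0]
  ]
}}

```text
time: 4.58
ee_pos: [0.5302, 0.271, 0.2711]
eef_rot: [1.956, 1.561, 0.385]
ft_force: [-0.1, -0.0, -0.3]
finger_gap: 0.0274
```

```bash
python3 - <<'E'
from h import *
togo([.495,.080,.27])
s=cam("side"); im=cv2.resize(s["frame"][120:270,190:330],None,fx=4,fy=4,interpolation=cv2.INTER_CUBIC)
cv2.imwrite("pics/lift.png",im)
for z in(0,.095,.129):
    e=state()['ee_pos']; print((proj(s,[e[0],e[1],e[2]-.1045+z])-[190,120])*4)
E
```

```text
t 4.58 ee [0.5302 0.271  0.2711] gap 0.0274 F [-0.11 -0.01 -0.31]
R [[0.009, 1.0, -0.0], [0.004, -0.0, -1.0], [-1.0, 0.009, -0.004]]
shift cm tool [ 0.   -3.51 19.1 ]
[213.25674865 518.9508631 ]
[202.784129   333.54968405]
[198.59323727 259.35656967]
```

View pics/lift.png

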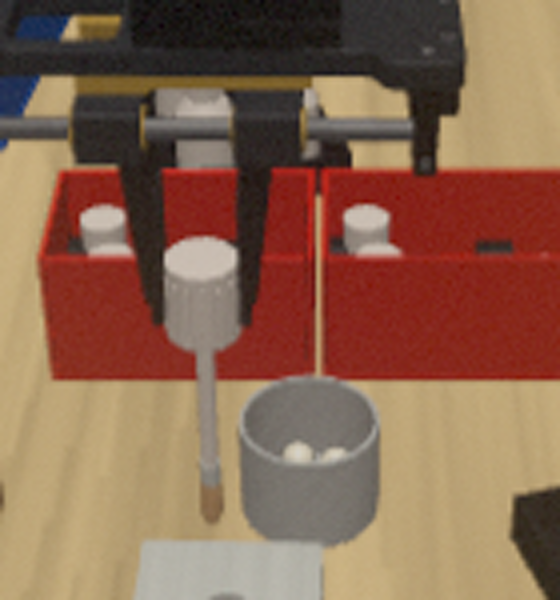

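Held straight: the tip is seen at (212,521) and predicted at (213,519). Now I'll move above a bead gap by the +x wall of the cup.

Call:
{"name": "carry_out", "arguments": {
  "motion": [
    [[0, -0.2, 3.6], 0],
    [[0, -0.2, 4.0], 0],
    [[0, -0.2, 4.0], 0],
    [[0, -0.2, 4.0], 0],
    [[0, -0.2, 2.5], 0]
  ]
}}

```text
time: 5.25
ee_pos: [0.5169, 0.0874, 0.2629]
eef_rot: [-1.421, 1.568, -2.993]
ft_force: [0.5, -0.8, 0.4]
finger_gap: 0.0272
```

Call:
{"name": "carry_out", "arguments": {
  "motion": [
    [[2.5, 0, 0], 0],
    [[2.5, 0, 0], 0],
    [[0, 0, 0], 0],
    [[0, 0, 0], 0]
  ]
}}

```text
time: 5.75
ee_pos: [0.518, 0.0891, 0.2148]
eef_rot: [-1.449, 1.57, -3.02]
ft_force: [-0.6, 0.7, 0.2]
finger_gap: 0.0271
```

```bash
python3 - <<'E'
from h import *
togo([.5205,.0897,.1165])
s=cam("side"); im=cv2.resize(s["frame"][150:270,210:330],None,fx=5,fy=5,interpolation=cv2.INTER_CUBIC)
e=state()['ee_pos']; print((proj(s,[e[0],e[1],e[2]-.1045])-[210,150])*5, [((proj(s,[.495,.080,z])-[210,150])*5).round() for z in(.06,.005)])
cv2.imwrite("pics/cup.png",im)
E
```

```text
t 5.75 ee [0.518  0.0891 0.2148] gap 0.0271 F [-0.6   0.68  0.23]
R [[-0.0, 1.0, -0.0], [-0.0, -0.0, -1.0], [-1.0, -0.0, 0.0]]
shift cm tool [ 9.83  0.26 -0.06]
[222.3350932  289.03162724] [array([281., 371.]), array([282., 467.])]
```

View pics/cup.png

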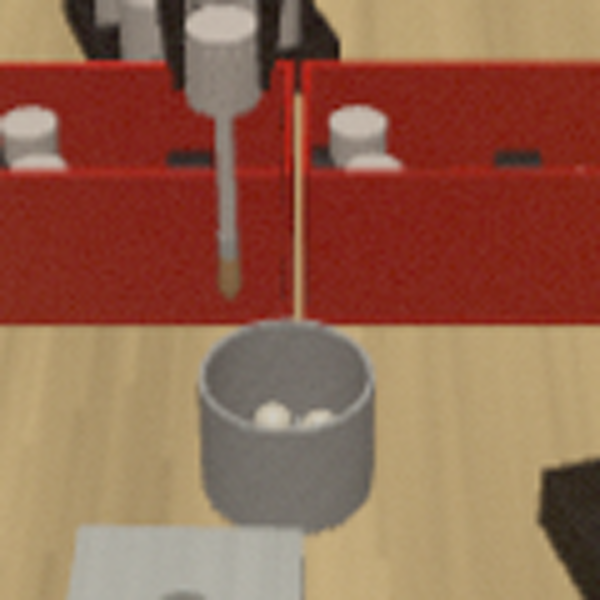

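The tip is seen at (230,298) and the rim centre at (287,375). Both are shifted by about 1.5 px the same way against prediction, so the relative position is good to about 1 mm. Descending.

Call:
{"name": "carry_out", "arguments": {
  "motion": [
    [[2.5, 0.2, 0], 0],
    [[2.5, 0, 0], 0],
    [[1.5, 0, 0], 0],
    [[1, 0, 0], 0],
    [[0, 0, 0], 0]
  ]
}}

```text
time: 6.42
ee_pos: [0.5199, 0.0891, 0.1395]
eef_rot: [-1.492, 1.57, -3.063]
ft_force: [0.9, 0.9, -0.6]
finger_gap: 0.0274
```

Call:
{"name": "carry_out", "arguments": {
  "motion": [
    [[0.7, 0, 0], 0],
    [[0.7, 0, 0], 0],
    [[0.5, 0, 0], 0],
    [[0.4, 0, 0], 0],
    [[0, 0, 0], 0]
  ]
}}

```text
time: 7.05
ee_pos: [0.5197, 0.089, 0.1162]
eef_rot: [-1.473, 1.57, -3.044]
ft_force: [-0.4, -0.0, -1.1]
finger_gap: 0.0272
```

```bash
python3 - <<'E'
from h import *
togo([.5195,.0897,.1165])
E
```

```text
t 7.05 ee [0.5197 0.089  0.1162] gap 0.0272 F [-0.4  -0.02 -1.13]
R [[-0.001, 1.0, -0.0], [-0.0, -0.0, -1.0], [-1.0, -0.001, 0.0]]
shift cm tool [-0.03 -0.02 -0.07]
```

Call:
{"name": "carry_out", "arguments": {
  "motion": [
    [[0, -0.45, -0.33], 0],
    [[0, -0.46, -0.33], 0],
    [[0, -0.55, -0.09], 0],
    [[0, -0.54, -0.09], 0],
    [[0, -0.91, 0.1], 0]
  ]
}}

```text
time: 7.68
ee_pos: [0.4917, 0.0965, 0.118]
eef_rot: [1.521, 1.568, -0.05]
ft_force: [0.7, -0.7, -0.0]
finger_gap: 0.0273
```

Call:
{"name": "carry_out", "arguments": {
  "motion": [
    [[0, -0.76, 0.44], 0],
    [[0, -0.44, 0.76], 0],
    [[0, 0, 0.88], 0],
    [[0, 0.44, 0.76], 0],
    [[0, 0.76, 0.44], 0]
  ]
}}

```text
time: 8.3
ee_pos: [0.4902, 0.0634, 0.1162]
eef_rot: [-1.872, 1.567, 2.839]
ft_force: [-2.3, 1.6, 0.3]
finger_gap: 0.0274
```

```bash
python3 - <<'E'
from h import *
togo([.4906,.0636,.1165])
E
```

```text
t 8.3 ee [0.4902 0.0634 0.1162] gap 0.0274 F [-2.3   1.59  0.3 ]
R [[-0.003, 1.0, -0.001], [0.001, -0.001, -1.0], [-1.0, -0.003, -0.001]]
shift cm tool [-0.03  0.04 -0.02]
```

Tracking well with small forces. Finishing turn one and making turn two.

Call:
{"name": "carry_out", "arguments": {
  "motion": [
    [[0, 0.88, 0], 0],
    [[0, 0.76, -0.44], 0],
    [[0, 0.44, -0.76], 0],
    [[0, 0, -0.88], 0],
    [[0, -0.44, -0.76], 0]
  ]
}}

```text
time: 8.93
ee_pos: [0.5082, 0.0922, 0.1169]
eef_rot: [1.02, 1.568, -0.55]
ft_force: [0.2, -2.5, -0.4]
finger_gap: 0.0275
```

Call:
{"name": "carry_out", "arguments": {
  "motion": [
    [[0, -0.76, -0.44], 0],
    [[0, -0.88, 0], 0],
    [[0, -0.76, 0.44], 0],
    [[0, -0.44, 0.76], 0],
    [[0, 0, 0.88], 0]
  ]
}}

```text
time: 9.55
ee_pos: [0.4785, 0.0752, 0.1166]
eef_rot: [-3.121, 1.57, 1.591]
ft_force: [-0.2, -0.4, -0.8]
finger_gap: 0.0274
```

Call:
{"name": "carry_out", "arguments": {
  "motion": [
    [[0, 0.44, 0.76], 0],
    [[0, 0.76, 0.44], 0],
    [[0, 0.88, 0], 0],
    [[0, 0.76, -0.44], 0],
    [[0, 0.44, -0.76], 0]
  ]
}}

```text
time: 10.18
ee_pos: [0.5126, 0.0752, 0.1166]
eef_rot: [0.245, 1.568, -1.325]
ft_force: [-1.0, -2.8, -0.4]
finger_gap: 0.0275
```

Call:
{"name": "carry_out", "arguments": {
  "motion": [
    [[0, 0, -0.88], 0],
    [[0, -0.44, -0.76], 0],
    [[0, -0.76, -0.44], 0],
    [[0, -0.88, 0], 0],
    [[0, 0, 0], 0]
  ]
}}

```text
time: 10.8
ee_pos: [0.4902, 0.0967, 0.1166]
eef_rot: [2.479, 1.57, 0.908]
ft_force: [0.3, -0.7, -0.4]
finger_gap: 0.0273
```

```bash
python3 - <<'E'
from h import *
togo([.4906,.0964,.1165])
s=cam("side"); im=cv2.resize(s["frame"][150:270,210:330],None,fx=5,fy=5,interpolation=cv2.INTER_CUBIC)
cv2.imwrite("pics/stir.png",im)
E
```

```text
t 10.8 ee [0.4902 0.0967 0.1166] gap 0.0273 F [ 0.31 -0.74 -0.38]
R [[0.0, 1.0, -0.0], [0.0, -0.0, -1.0], [-1.0, 0.0, -0.0]]
shift cm tool [0.01 0.04 0.03]
```

View pics/stir.png

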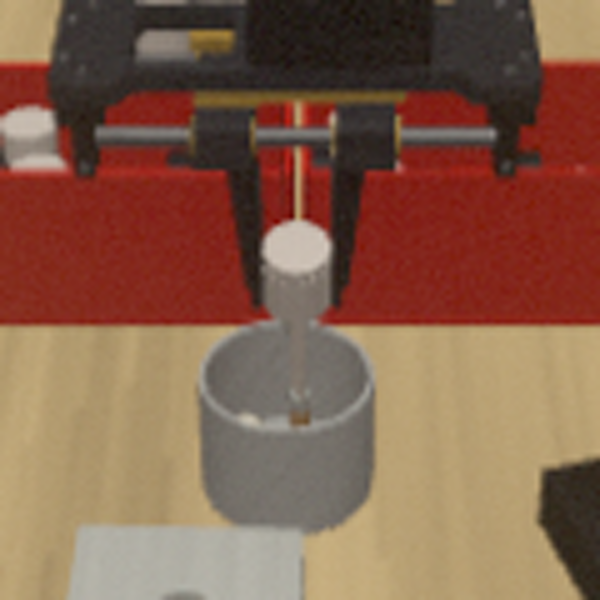

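The stir looks fine: cap upright at (297,245), stem inside the cup, no bead outside. Lifting out.

Call:
{"name": "carry_out", "arguments": {
  "motion": [
    [[-1, 0, 0.2], 0],
    [[-2, 0, 0.3], 0],
    [[-3, 0, 0.3], 0],
    [[-3.5, 0, 0.3], 0],
    [[-4, 0, 0], 0]
  ]
}}

```text
time: 11.48
ee_pos: [0.4909, 0.085, 0.2532]
eef_rot: [2.237, 1.571, 0.665]
ft_force: [0.2, -0.3, -0.5]
finger_gap: 0.0272
```

Call:
{"name": "carry_out", "arguments": {
  "motion": [
    [[-2, 0, 0], 0],
    [[0, 0, 2], 0],
    [[0, 0.3, 4], 0],
    [[0, 0.5, 4], 0],
    [[0, 0.5, 4], 0]
  ]
}}

```text
time: 12.1
ee_pos: [0.5037, -0.0558, 0.2712]
eef_rot: [-1.972, 1.57, 2.74]
ft_force: [-0.3, -0.0, -0.6]
finger_gap: 0.0274
```

Call:
{"name": "carry_out", "arguments": {
  "motion": [
    [[0, 0.5, 4], 0],
    [[0, 0.6, 4], 0],
    [[0, 0.5, 4], 0],
    [[0, 0.5, 4], 0],
    [[0, 0.5, 3], 0]
  ]
}}

```text
time: 12.72
ee_pos: [0.5296, -0.2462, 0.2709]
eef_rot: [-2.108, 1.57, 2.603]
ft_force: [1.1, -0.9, 0.2]
finger_gap: 0.0273
```

Call:
{"name": "carry_out", "arguments": {
  "motion": [
    [[0, 0.4, 3], 0],
    [[0, 0, 2], 0],
    [[0, 0, 0], 0],
    [[0, 0, 0], 0]
  ]
}}

```text
time: 13.22
ee_pos: [0.5337, -0.2938, 0.2715]
eef_rot: [-2.831, 1.57, 1.881]
ft_force: [0.2, 0.7, 0.1]
finger_gap: 0.0273
```

```bash
python3 - <<'E'
from h import *
togo([.534,-.327,.27])
c=cam("top");s=cam("side");f=c["frame"]
a=cv2.resize(f[180:240,205:265],(400,400),interpolation=cv2.INTER_CUBIC)
b=cv2.resize(f[150:210,330:410],(400,300),interpolation=cv2.INTER_CUBIC)
d=cv2.resize(s["frame"][80:170,200:300],(400,360),interpolation=cv2.INTER_CUBIC)
a=cv2.copyMakeBorder(a,0,200,0,0,cv2.BORDER_CONSTANT)
cv2.imwrite("pics/over.png",np.hstack([a,np.vstack([b[:240],d])]))
e=state()['ee_pos'];print([((proj(s,[e[0],e[1],e[2]-.1045+z])-[200,80])*4+[400,240]).round(1) for z in(0,.095,.129)], ((proj(s,[.5345,-.328,.094])-[200,80])*4+[400,240]).round(1))
E
```

```text
t 13.22 ee [ 0.5337 -0.2938  0.2715] gap 0.0273 F [0.25 0.73 0.11]
R [[-0.0, 1.0, 0.0], [0.001, 0.0, -1.0], [-1.0, -0.0, -0.001]]
shift cm tool [0.15 0.03 3.32]
[array([612.3, 340.3]), array([608.1, 202.8]), array([606.5, 150.2])] [616.1 415.8]
```

View pics/over.png

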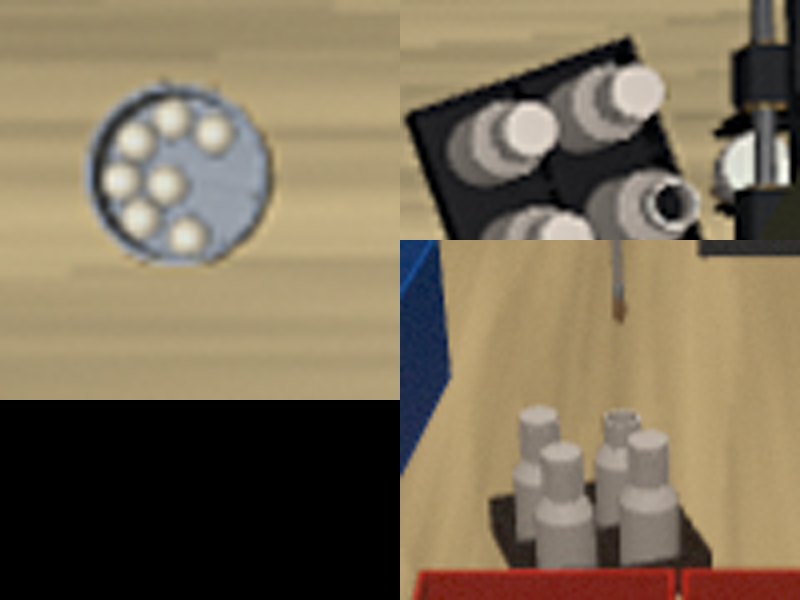

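All seven beads are in the cup and clearly rearranged. The brush tip is seen at (619,322) against a prediction of (612,340), so it may have tilted or slipped in the grip. I'll move over the mouth at height and look at the whole brush.

Call:
{"name": "carry_out", "arguments": {
  "motion": [
    [[0, 0, 1.2], 0],
    [[0, 0, 1.2], 0],
    [[0, 0, 0.9], 0],
    [[0, 0, 0], 0],
    [[0, 0, 0], 0]
  ]
}}

```text
time: 13.95
ee_pos: [0.5338, -0.3276, 0.2715]
eef_rot: [-2.67, 1.57, 2.042]
ft_force: [-0.3, -0.3, -1.3]
finger_gap: 0.0276
```

```bash
python3 - <<'E'
from h import *
togo([.534,-.327,.27])
e=state()['ee_pos']
c=cam("top");s=cam("side");f=c["frame"]
a=cv2.resize(f[160:220,370:430],(300,300),interpolation=cv2.INTER_CUBIC)
d=cv2.resize(s["frame"][20:140,215:305],None,fx=5,fy=5,interpolation=cv2.INTER_CUBIC)
a=cv2.copyMakeBorder(a,0,300,0,0,cv2.BORDER_CONSTANT)
cv2.imwrite("pics/over2.png",np.hstack([a,d]))
q=lambda X:((proj(s,X)-[215,20])*5+[300,0]).round(1)
print([q([e[0],e[1],e[2]-.1045+z]) for z in(0,.095,.129)], q([.5345,-.328,.094]),"px per 10mm y,z:",q([e[0],e[1]-.01,e[2]-.1045]),q([e[0],e[1],e[2]-.0945]))
E
```

```text
t 13.95 ee [ 0.5338 -0.3276  0.2715] gap 0.0276 F [-0.34 -0.26 -1.27]
R [[-0.0, 1.0, -0.001], [0.0, -0.001, -1.0], [-1.0, -0.0, -0.0]]
shift cm tool [ 0.15  0.02 -0.06]
[array([492.8, 400.4]), array([487.8, 231.5]), array([485.9, 167. ])] [495.1 519.7] px per 10mm y,z: [493.5 393.1] [492.3 383.4]
```

View pics/over2.png

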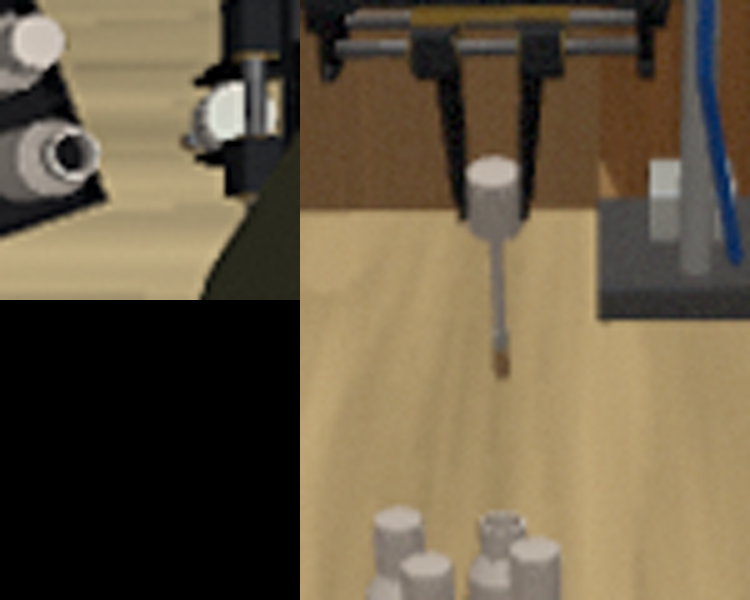

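Cap top seen at (492,170) as predicted, but the tip at (501,377) is about 26 px high, and in the top view it sticks out towards −y. So the brush has swung about 0.29 rad about the jaw axis. The arm moves can't tilt, so I'll go back and straighten it by pushing the tip against the empty −y inner wall of the cup, above the beads. Then I'll grip harder.

Call:
{"name": "carry_out", "arguments": {
  "motion": [
    [[0, -0.2, -2], 0],
    [[0, -0.4, -4], 0],
    [[0, -0.4, -4.3], 0],
    [[0, -0.4, -4.3], 0],
    [[0, -0.4, -4.3], 0]
  ]
}}

```text
time: 14.68
ee_pos: [0.5151, -0.1359, 0.2718]
eef_rot: [2.347, 1.57, 0.777]
ft_force: [0.6, 0.3, 0.6]
finger_gap: 0.0273
```

Call:
{"name": "carry_out", "arguments": {
  "motion": [
    [[0, -0.4, -4.3], 0],
    [[0, -0.4, -4.3], 0],
    [[0, -0.4, -4.3], 0],
    [[0, -0.4, -4.3], 0],
    [[0, -0.4, -4.0], 0]
  ]
}}

```text
time: 15.3
ee_pos: [0.4947, 0.0759, 0.2718]
eef_rot: [2.311, 1.57, 0.741]
ft_force: [0.8, 0.2, 0.6]
finger_gap: 0.0274
```

Call:
{"name": "carry_out", "arguments": {
  "motion": [
    [[0, 0, -2.8], 0],
    [[3, 0, 0], 0],
    [[3, 0, 0], 0],
    [[0, 0, 0], 0]
  ]
}}

```text
time: 15.8
ee_pos: [0.4933, 0.1022, 0.2089]
eef_rot: [-1.516, 1.565, -3.086]
ft_force: [0.1, 0.3, -1.3]
finger_gap: 0.0274
```

```bash
python3 - <<'E'
from h import *
togo([.496,.101,.140])
s=cam("side"); im=cv2.resize(s["frame"][140:260,210:330],None,fx=5,fy=5,interpolation=cv2.INTER_CUBIC)
cv2.imwrite("pics/back.png",im)
e=state()['ee_pos']; q=lambda X:((proj(s,X)-[210,140])*5).round(1)
for th in (0,.2,.3,.4): print(th,q([e[0],e[1]-.1235*np.sin(th),e[2]+.019-.1235*np.cos(th)]))
print("rim",q([.495,.08,.06]))
E
```

```text
t 15.8 ee [0.4933 0.1022 0.2089] gap 0.0274 F [ 0.07  0.31 -1.26]
R [[-0.006, 1.0, 0.001], [-0.0, 0.001, -1.0], [-1.0, -0.006, 0.0]]
shift cm tool [6.89 0.31 0.12]
0 [279.8 367. ]
0.2 [280.5 325.7]
0.3 [280.7 302.7]
0.4 [281.  278.3]
rim [280.9 420.7]
```

View pics/back.png

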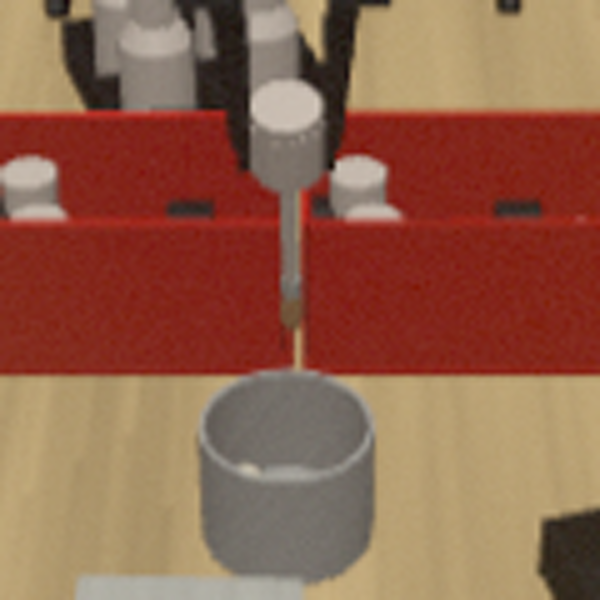

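The tip is at (291,328), which means about 0.22 rad of tilt towards −y. Lowering into the cup above the beads and pushing the tip on the −y wall.

Call:
{"name": "carry_out", "arguments": {
  "motion": [
    [[2.5, 0.2, 0], 0],
    [[2.5, 0, 0], 0],
    [[1.9, 0, 0], 0],
    [[0, 0, 0], 0],
    [[0, 0, 0], 0]
  ]
}}

```text
time: 16.48
ee_pos: [0.4987, 0.1016, 0.144]
eef_rot: [1.697, 1.569, 0.126]
ft_force: [0.3, -0.6, -0.2]
finger_gap: 0.0278
```

Call:
{"name": "carry_out", "arguments": {
  "motion": [
    [[0, 0, 1], 0],
    [[0, 0, 1], 0],
    [[0, 0, 0.7], 0],
    [[0, 0, 0.5], 0],
    [[0, 0, 0.5], 0]
  ]
}}

```text
time: 17.1
ee_pos: [0.498, 0.0645, 0.1429]
eef_rot: [2.892, 1.57, 1.32]
ft_force: [0.2, 2.9, 2.2]
finger_gap: 0.0275
```

Call:
{"name": "carry_out", "arguments": {
  "motion": [
    [[0, 0, 0.5], 0],
    [[0, 0, 0.5], 0],
    [[0, 0, 0.4], 0],
    [[0, 0, 0], 0]
  ]
}}

```text
time: 17.6
ee_pos: [0.4979, 0.05, 0.1425]
eef_rot: [-0.295, 1.57, -1.866]
ft_force: [-0.8, 2.3, 0.8]
finger_gap: 0.0276
```

```bash
python3 - <<'E'
from h import *
togo([.496,.050,.140])
E
```

```text
t 17.6 ee [0.4979 0.05   0.1425] gap 0.0276 F [-0.75  2.33  0.75]
R [[-0.0, 1.0, -0.001], [-0.0, -0.001, -1.0], [-1.0, -0.0, 0.0]]
shift cm tool [ 0.25 -0.19  0.  ]
```

Call:
{"name": "carry_out", "arguments": {
  "motion": [
    [[0, 0, 0.15], 0],
    [[0, 0, 0], 0],
    [[0, 0, -1], 0],
    [[0, 0, -1], 0],
    [[0, 0, 0], 0]
  ]
}}

```text
time: 18.23
ee_pos: [0.4978, 0.0696, 0.1425]
eef_rot: [-0.333, 1.57, -1.903]
ft_force: [-0.1, 0.7, -0.3]
finger_gap: 0.0274
```

Call:
{"name": "carry_out", "arguments": {
  "motion": [
    [[-2, 0, 0], 0],
    [[-4, 0, 0], 0],
    [[-4, 0, 0], 0],
    [[-3, 0, 0], 0],
    [[0, 0, 0], 0]
  ],
  "gripper": 0.0,
  "grip_force": 50
}}

```text
time: 18.85
ee_pos: [0.4997, 0.0688, 0.2773]
eef_rot: [1.567, 1.563, -0.004]
ft_force: [0.3, 0.4, -1.1]
finger_gap: 0.0273
```

```bash
python3 - <<'E'
from h import *
togo([.534,-.3275,.27])
e=state()['ee_pos']
s=cam("side"); q=lambda X:((proj(s,X)-[200,100])*5).round(1)
im=cv2.resize(s["frame"][100:220,200:320],None,fx=5,fy=5,interpolation=cv2.INTER_CUBIC)
cv2.imwrite("pics/str.png",im)
for th in (-.1,0,.1): print(th,"tip",q([e[0],e[1]-.1235*np.sin(th),e[2]+.019-.1235*np.cos(th)]),"captop",q([e[0],e[1],e[2]+.0245]))
E
```

```text
t 18.85 ee [0.4997 0.0688 0.2773] gap 0.0273 F [ 0.26  0.39 -1.11]
R [[0.008, 1.0, -0.001], [-0.0, -0.001, -1.0], [-1.0, 0.008, 0.0]]
shift cm tool [ 0.76  3.45 39.63]
-0.1 tip [315.9 401.6] captop [311.2  92. ]
0 tip [316.5 385.8] captop [311.2  92. ]
0.1 tip [317.  367.8] captop [311.2  92. ]
```

View pics/str.png

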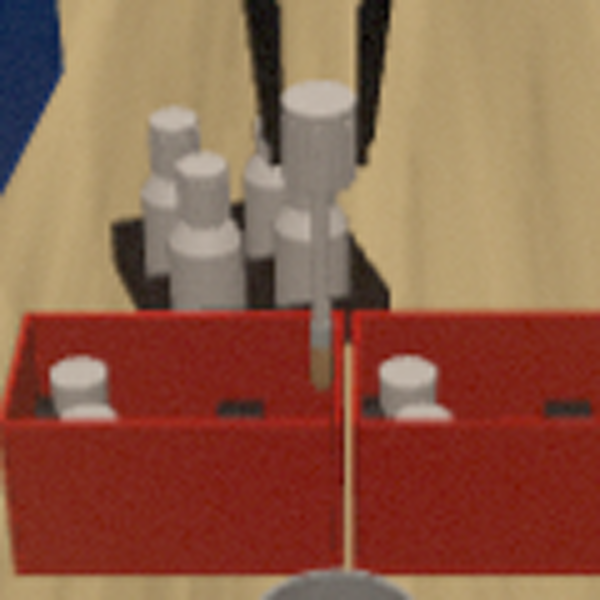

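Straight again: the tip is at (321,389) with about (324,393) expected, so roughly 0.02 rad of tilt. Carrying it back over the bins to the mouth.

Call:
{"name": "carry_out", "arguments": {
  "motion": [
    [[0, 0.3, 2], 0],
    [[0, 0.3, 3.5], 0],
    [[0, 0.4, 4], 0],
    [[0, 0.4, 4], 0],
    [[0, 0.4, 4], 0]
  ]
}}

```text
time: 19.52
ee_pos: [0.5149, -0.1071, 0.2704]
eef_rot: [-1.85, 1.567, 2.862]
ft_force: [0.0, -0.1, 0.1]
finger_gap: 0.027
```

Call:
{"name": "carry_out", "arguments": {
  "motion": [
    [[0, 0.4, 4], 0],
    [[0, 0.4, 4], 0],
    [[0, 0.4, 4], 0],
    [[0, 0.4, 3.5], 0],
    [[0, 0.3, 3], 0]
  ]
}}

```text
time: 20.15
ee_pos: [0.5338, -0.292, 0.27]
eef_rot: [-2.119, 1.567, 2.592]
ft_force: [0.4, 0.0, -1.4]
finger_gap: 0.027
```

Call:
{"name": "carry_out", "arguments": {
  "motion": [
    [[0, 0, 2], 0],
    [[0, 0, 1.2], 0],
    [[0, 0, 0], 0],
    [[0, 0, 0], 0]
  ]
}}

```text
time: 20.65
ee_pos: [0.5348, -0.3223, 0.2727]
eef_rot: [-3.111, 1.57, 1.601]
ft_force: [-0.1, 0.4, -1.0]
finger_gap: 0.0272
```

```bash
python3 - <<'E'
from h import *
togo([.5345,-.3255,.211])
E
```

```text
t 20.65 ee [ 0.5348 -0.3223  0.2727] gap 0.0272 F [-0.09  0.36 -1.02]
R [[-0.0, 1.0, 0.0], [0.0, 0.0, -1.0], [-1.0, -0.0, -0.0]]
shift cm tool [ 6.17 -0.04  0.33]
```

Call:
{"name": "carry_out", "arguments": {
  "motion": [
    [[1.5, 0, 0.15], 0],
    [[1.5, 0, 0.15], 0],
    [[1.2, 0, 0], 0],
    [[1, 0, 0], 0],
    [[0, 0, 0], 0]
  ]
}}

```text
time: 21.28
ee_pos: [0.5342, -0.3256, 0.2191]
eef_rot: [-2.206, 1.568, 2.506]
ft_force: [-0.3, -0.6, -0.9]
finger_gap: 0.0272
```

Call:
{"name": "carry_out", "arguments": {
  "motion": [
    [[0, 0, 0], 0],
    [[0, 0, 0], 0]
  ]
}}

```text
time: 21.52
ee_pos: [0.5351, -0.3263, 0.2215]
eef_rot: [0.935, 1.569, -0.637]
ft_force: [0.2, 0.1, 0.2]
finger_gap: 0.0272
```

```bash
python3 - <<'E'
from h import *
togo([.5345,-.3255,.211])
e=state()['ee_pos']
c=cam("top");s=cam("side");f=c["frame"]
a=cv2.resize(f[150:225,350:425],(300,300),interpolation=cv2.INTER_CUBIC)
d=cv2.resize(s["frame"][60:145,220:290],None,fx=7,fy=7,interpolation=cv2.INTER_CUBIC)
a=cv2.copyMakeBorder(a,0,295,0,0,cv2.BORDER_CONSTANT)
cv2.imwrite("pics/fin.png",np.hstack([a,d]))
q=lambda X:((proj(s,X)-[220,60])*7+[300,0]).round(1)
print([q([e[0],e[1],e[2]-.1045+z]) for z in(0,.129)],"mouth", q([.5345,-.328,.094]),"+10mm -y,z:",q([.5345,-.338,.094]),q([.5345,-.328,.104]))
E
```

```text
t 21.52 ee [ 0.5351 -0.3263  0.2215] gap 0.0272 F [0.2  0.14 0.16]
R [[0.001, 1.0, -0.0], [-0.001, -0.0, -1.0], [-1.0, 0.001, 0.001]]
shift cm tool [ 1.05 -0.07 -0.08]
[array([534.9, 397.8]), array([525.4,  86.7])] mouth [538.2 447.6] +10mm -y,z: [539.  436.7] [537.5 425.3]
```

View pics/fin.png

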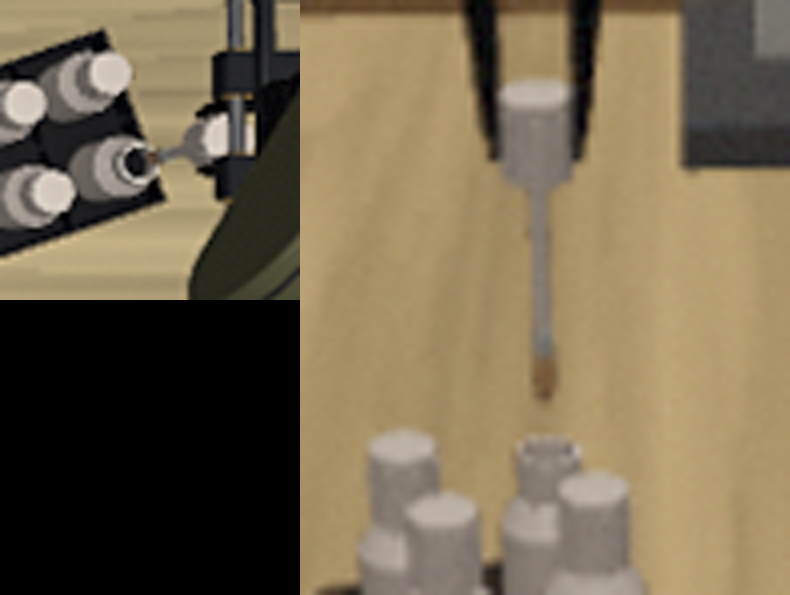

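The tip is at (544,399) and the mouth centre at (548,450) in the side crop, so the gap is about 23 mm. The tip is 1–2 mm too far in +x, and y agrees within about 1 mm. Final lowering.

Call:
{"name": "carry_out", "arguments": {
  "motion": [
    [[0.4, -0.1, 0], 0],
    [[0.4, 0, 0], 0],
    [[0.35, 0, 0], 0],
    [[0, 0, 0], 0],
    [[0, 0, 0], 0]
  ]
}}

```text
time: 22.25
ee_pos: [0.5338, -0.3261, 0.2092]
eef_rot: [1.554, 1.571, -0.017]
ft_force: [-0.6, 0.5, -0.5]
finger_gap: 0.0272
```

Call:
{"name": "carry_out", "arguments": {
  "motion": [
    [[0, 0, 0], 0],
    [[0, 0, 0], 0],
    [[0, 0, 0], 0],
    [[0, 0, 0], 0]
  ]
}}

```text
time: 22.75
ee_pos: [0.5338, -0.326, 0.2092]
eef_rot: [0.778, 1.571, -0.793]
ft_force: [0.1, 0.3, -1.1]
finger_gap: 0.027
```

```bash
python3 - <<'E'
from h import *
for _ in range(3):
    togo([.5335,-.3265,.21]); s=cam("side")
# brown brush pixels in side view near the tip; whitish mouth
f=s["frame"].astype(int); sub=f[95:130,240:270]; br=(sub[...,2]-sub[...,0]>35)&(sub.sum(2)<330)
v,u=np.nonzero(br); print("brown rows",v.min()+95 if len(v) else None,v.max()+95 if len(v) else None,"u",u.mean()+240 if len(v) else None)
print("pred tip",proj(s,state()['ee_pos']-[0,0,.1045]))
E
```

```text
t 22.75 ee [ 0.5338 -0.326   0.2092] gap 0.027 F [ 0.15  0.29 -1.08]
R [[0.0, 1.0, -0.0], [-0.0, -0.0, -1.0], [-1.0, 0.0, 0.0]]
shift cm tool [-0.08 -0.03  0.05]
t 22.8 ee [ 0.5338 -0.3261  0.2092] gap 0.0274 F [ 0.48  0.26 -1.06]
R [[0.0, 1.0, -0.0], [-0.0, -0.0, -1.0], [-1.0, 0.0, 0.0]]
shift cm tool [-0.08 -0.03  0.04]
t 22.85 ee [ 0.5338 -0.326   0.2091] gap 0.0271 F [-0.59  0.39  0.26]
R [[-0.0, 1.0, -0.0], [0.0, -0.0, -1.0], [-1.0, -0.0, -0.0]]
shift cm tool [-0.09 -0.03  0.05]
brown rows 115 120 u 255.0
pred tip [254.1416526  120.85720595]
```

```bash
python3 -c "
from h import *
print(job.hand_in())"
```

```text
the job is handed in; nothing more can be done
None
```

The job is handed in. The gripper is holding the brush cap still over the open bottle, upright, with the tip about 11 mm above the mouth. No verdict is reported.

- **Stirring:** I lifted the brush cap out of the rack and stirred low in the cup for about two turns, with the tip around 12 mm above the table at the start. I then carried it over the bins with the tip about 16 cm up. A top view after stirring showed all seven beads in the cup and clearly moved.
- **Tilt problem:** While stirring, the brush swung about 0.2–0.3 rad in the grip. I found this once it was over the tray. I took it back to the cup, pushed the tip against the inner wall above the beads to straighten it, and raised the grip to 50 N. It then looked upright to about 0.02 rad, and I carried it over the bins again.
- **Last checks:** The tip is about 1–2 mm off the mouth's axis by estimate, and the arm is steady. The last side picture, taken about 1 cm higher, showed the bottles still standing.
- **Not confirmed:** The side camera reads about 1–1.5 px off the arm's own readings, so the final position comes from relative measurements. The brush's exact path during stirring is inferred from arm positions and the cup walls, because the tilt was changing. I took no top view of the beads after the straightening push, nor any closing check of the pick or the tape ring.

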